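# Hook the inline driver onto the retracting hook

## Robot

A 6-joint arm with a two-finger parallel gripper is mounted at the origin on the work surface. World frame = base frame: x ahead of the robot, y to its left, z up, the work surface at z = 0. Lengths are in m, angles in rad, forces in N, time in s.
With the tool pointing down it reaches from about 0.225 to 0.875 m from the base axis. Payload 3.4 kg.
Tool frame: the origin (TCP) lies at the very end of the fingers, on their centre line; the grasp point (between the pads) lies manip.pinch_z behind it (manip.pinch_z is the distance from the TCP to the grasp point, in m); z points along the fingers, y is the direction in which the jaws open and shut (so a half turn about z gives the same grasp; the last joint's range is limited). The gripper opens to 85 mm and grips with 20 to 120 N. Pads are 22 mm wide; open, the fingers measure 114 mm over their backs; the gripper's body (76 mm by 85 mm) begins 54 mm behind the grasp point. The pads swing forward as they close: fully open they stand 13 mm farther back than shut.
Start: joints at [-1.449, 0.276, 1.505, -0, 1.361, -0.121], TCP at [0.138, -0.558, 0.231] pointing down, gripper open.
Joint ranges: [-2.89, 2.89], [-0.75, 2.08], [0.22, 2.7], [-1.18, 4.32], [0.11, 2.71], [-2.7, 2.7]. Speed limits (rad/s): [2.57, 2.57, 3.14, 3.14, 3.14, 3.14].

## Interface

Orientations are given as a unit quaternion [w, x, y, z].
In Python, from rig import manip, imaging, workorder gives the robot as it stands.
- The arm moves only by the tool apply_moves, never from a script. Its argument "moves" is one flat list of numbers, 7 for each row, row after row: the finger opening in m, from 0 to 0.0854, then the shift along the tool's x, y, z in m, then the turn, a rotation vector about the tool's x, y, z in rad. In form: [jaw, tx, ty, tz, rx, ry, rz, jaw, tx, ty, tz, rx, ry, rz, ...]. A call has exactly 8 rows; each row shifts and turns the pose as measured when the row begins, along the tool's axes as they then stand; what a row does not reach is not made up. A row lasts 1/12 s, in which the tool goes at most 41.7 mm and 7.16 degrees, less where a joint would pass 70% of its speed; a pose out of reach is approached as far as the arm can. A call with a gripper value outside its range is refused whole. The fingers move at their own pace and stop on an object; "newtons" is the grip in N (left out, the last holds). Time passes only in rows, so rows that do not move let the fingers close, or fill a call up. It gives the time, the measured TCP pose, the force and the opening at its end, in the units of the state.
- manip.get_state(): the state, without advancing time (a new reading comes with each control period).
- imaging.get_image(name): name is "scene" or "top" or "wrist"; returns a dict with "image" (420x560x3 uint8, red, green, blue), "range_z" (420x560 float32, m along the optical axis (not along the pixel's ray), 0 where there is no reading), "fx", "fy", "cx", "cy" (pixels), "R" (3x3) and "t" (3): a world point X has camera coordinates R X + t. Camera axes: x right, y down, z forward; pixel columns grow to the right and rows downward; lengths in m; the calibration is good to about 2 mm. The wrist camera is an equidistant fisheye: a pixel r from the principal point sees the ray r / f radians off the axis. A picture is of the moment at which its call begins.
- workorder.sign_off(): hands the job in, once; it reports no verdict.
The state is a dict: "clock": time; "qpos": joint angles; "qd": joint speeds; "effort": joint torques, N m; "position": TCP position; "ee_rot": TCP orientation; "contact_force": force on the tool from outside, world axes, zero at the start; "moment": the same for the moment, N m; "width": finger opening in m.
Only numpy, scipy, OpenCV 4.12 (cv2) and the standard library are available. Lean on these libraries where they do the work, as an engineer would, in place of code of your own. Each camera call takes 0.05 s, during which the arm holds its last target.

## Task

Pull the sprung retracting hook down by its handle, slide it along its rail so that it goes under the wire bail on top of the upright driver, and ease it up until it has taken hold of the bail, then let go. Keep hold of the hook until the bail carries its pull: do not let it snap up, and do not lift or tip the driver out of its rest or disturb the other things on the shelf.

Things in the scene. Friction and masses are not known exactly. Their poses are not given: they have to be found in the camera images.
- stand: Fixed aluminium stand of the retracting hook: two posts 383 mm high, 500 mm apart along y, with a 30 mm rail at height 345 to 375 mm. Origin on the shelf, midway between the posts, below the trolley's guide (30 mm before the rail's centre line). x points away from the robot, y along the rail, z up. Carries trolley and hook.
- trolley (a joint): Travel of the trolley along the rail, m, positive towards the stand's +y; range -0.15 to 0.15, 0 at mid rail. It runs with about 0.6 N of friction and has a steel guide 26 mm wide hanging down in front of the rail to 100 mm above the shelf, with a round grey spring reel at the top.
- hook (a joint): How far the hook is pulled down along the trolley's guide, m; 0 fully retracted (where it starts), 0.13 at the lower stop. A spring pulls it up with about 5 N at 0, growing by 1.4 N per 100 mm; let go, it shoots up. It does not turn.
- hook_handle (a point): Middle of the hook's handle: level rubber grip 20 mm in diameter, 60 mm long, along the stand's x axis, on the robot's side of the guide (152 mm before it), with a 28 mm flange at each end. 320 mm above the shelf when retracted. Free space above, below and beside it. Moves with hook and trolley.
- hook_seat (a point): Where the axis of the bail's bar should finally lie in the hook: 80 mm below the handle's axis, 13 mm to stand +y of it, 77 mm further in stand +x than the handle's middle. The hook is a J of 7 mm round steel in the stand's y-z plane: shank 13 mm to -y of this point, bottom's lowest face 10.5 mm below it.
- rest: Fixed wooden rest block, 90 x 90 x 35 mm, with a 32 mm hole in the middle of its top for the driver's nose; origin at the centre of its underside on the shelf. It stands below the rail, to the +y side of the hook, about 75 mm in front of the guide. Its axes follow the stand's.
- driver: Grey inline driver: stout upright cylinder, 62 mm in diameter at the foot, 60 mm at the top, about 0.95 kg, standing loose with its 30 mm nose in the rest block. Origin on its axis at the shoulder that sits on the block, 35 mm above the shelf; z up; flat top at z = 90 mm. Its x is within 0.15 rad of the stand's x. The hook's spring alone cannot lift it.
- bell: Loose steel bicycle bell, dome 54 mm across, 41 mm high, with a little thumb lever; leave alone. Origin at the centre of its underside.
- seat_clamp: Loose chromed seat clamp: ring 38 mm across, 14 mm high, with a lug and bolt on one side; leave alone. Origin at the ring's centre, underside.
- hex_key: Loose hex key, an L of 7 mm bar, 100 mm by 35 mm, lying flat; leave alone. Origin at the middle of the long leg, underside.
- saddle: Loose black plastic bicycle saddle, 270 x 142 x 66 mm, lying on its steel rails off to the robot's right; leave alone. Origin on the shelf below its middle.
- hook_tip (a point): Top of the hook's upturned tip: 13 mm to stand +y of the seat and 12.5 mm above it; clear gap between tip and shank 19 mm. The mouth opens upward, so tip and bottom must pass below the bail's bar from its -y side, moving to +y.
- driver_top (a point): Centre of the driver's flat top. From it stands a wire bail of 7 mm round steel: two legs at the driver's x = +-24 mm and a level bar along x over this point. The bail is adjustable: the bar's axis lies 39.5 to 75.5 mm above this point, different each run and not measured: find it by feel or sight. It does not shift under the hook's pull.

How it is judged:
On the way, in this order (a step that is already met when the one before it is completed fails the run):
1. the hook is pulled down below the height of the bail (value of joint hook above 0.055 m), for 0.1 s.
2. still held down, the hook stands under the bail's bar, not bearing on it (value of joint hook above 0.045 m and y of hook_seat in the frame of driver between -0.01 and 0.01 m and x of hook_seat in the frame of driver between -0.02 and 0.02 m and contact force between stand and driver below 3 N), for 0.1 s.
At the end, for the whole second after the job is handed in: The bail's bar lies in the hook (seat within 10 mm of the driver's axis across the bar, 20 mm along it), the hook is 30 to 85 mm out and pulls the bail with over 3 N; the driver is still, upright within 0.08 rad, its shoulder within 3 mm of the rest block (contact force between stand and driver above 3 N and y of hook_seat in the frame of driver between -0.01 and 0.01 m and x of hook_seat in the frame of driver between -0.02 and 0.02 m and value of joint hook between 0.03 and 0.085 m and z of driver in the frame of rest below 0.038 m and angle between driver's own z axis and vertical below 0.08 rad and linear speed of driver below 0.02 m/s); the robot touches nothing.
It fails at once if the hook snaps up: it runs upward faster than 0.25 m/s (velocity of joint hook below -0.25 m/s).
It fails at once if the hook jerks or strains the bail: more than 12 N between the hook (or its stand) and the driver (contact force between stand and driver above 12 N).
It fails at once if the driver is lifted more than 4 mm off its rest (z of driver in the frame of rest above 0.039 m).
It fails at once if the driver is tipped by more than 0.15 rad (angle between driver's own z axis and vertical above 0.15 rad).
It fails at once if the bell, seat clamp, hex key or saddle is moved by more than 20 mm (distance of any of bell, seat_clamp, hex_key, saddle from where it was at the start of the episode above 0.02 m).
It also fails if it takes over 53 s, if anything falls off the work surface, if the arm or the gripper's body presses on something with over 40 N, if the wrist force passes 120 N, or if a joint passes its speed limit or range.

## Working session

There is one attempt and no reset: what is moved stays moved. The work goes in short steps, Python scripts to look and compute and a tool call to move; the robot and the scene stay as the last step left them, time stands still between calls to the robot, and variables do not carry over. Pictures are saved under pics/ and viewed, and the job is handed in when it is done.

Besides the shell and the picture viewer there is one more tool, called after "Request:" in YAML: its name, and indented under it one key for each argument. apply_moves: Moves the arm, as the interface text tells. Its arguments: {"type":"object","properties":{"moves":{"type":"array"},"newtons":{"type":"number"}},"required":["moves"]}

```bash
ls; mkdir -p pics; cat > h.py <<'E'
import numpy as np, cv2
from rig import manip, imaging, workorder
def save(n,img): cv2.imwrite('pics/'+n+'.png', img[:,:,::-1])
def grab(name,n):
    d=imaging.get_image(name); save(n,d['image']); np.savez('pics/'+n+'.npz',**{k:np.array(v) for k,v in d.items()}); return d
def load(n): return dict(np.load('pics/'+n+'.npz'))
def pt(d,u,v,z=None):
    u0,v0=int(round(u)),int(round(v))
    if z is None: z=float(d['range_z'][v0,u0])
    c=np.array([(u-d['cx'])/d['fx']*z,(v-d['cy'])/d['fy']*z,z]); return d['R'].T@(c-d['t'])
E
python3 - <<'E'
from h import *
for n in ['scene','top','wrist']:
    d=grab(n,n+'0'); print(n,d['fx'],d['cx'],d['cy'],np.round(d['R'],3).tolist(),np.round(d['t'],3), 'C',np.round(-d['R'].T@d['t'],3))
print(manip.get_state(), manip.pinch_z)
E
```

```text
pics
scene 410.8602631365251 283.62857071301414 213.1752602024722 [[-0.938, 0.346, -0.01], [0.276, 0.728, -0.627], [-0.21, -0.591, -0.779]] [0.576 0.123 1.14 ] C [0.745 0.385 0.971]
top 470.74721254891 279.8470132477268 214.10066682753117 [[-0.023, -1.0, 0.008], [-0.99, 0.021, -0.138], [0.138, -0.011, -0.99]] [-0.175  0.595  1.374] C [ 0.395 -0.173  1.445]
wrist 325.19226210127806 279.94112094087893 213.69482294094072 [[0.241, -0.97, -0.002], [-0.927, -0.231, 0.296], [-0.288, -0.069, -0.955]] [-0.573 -0.038  0.38 ] C [ 0.213 -0.538  0.373]
{'clock': 0.15, 'qpos': array([-1.44896928e+00,  2.76471494e-01,  1.50584956e+00,  2.45123675e-05,
        1.36069235e+00, -1.21017916e-01]), 'qd': array([-0.00046587, -0.00239797, -0.0036327 , -0.00054145, -0.00070937,
        0.00051527]), 'effort': array([ 5.91989701e-04, -4.17142475e+01, -2.46032810e+01, -2.96831649e-04,
        7.60588300e-03,  5.99444505e-06]), 'position': array([ 0.13821272, -0.55773768,  0.23062313]), 'ee_rot': array([-7.10376760e-04,  9.92637403e-01,  1.21121762e-01,  1.16974486e-05]), 'contact_force': array([ 0.07885523,  0.53892638, -0.00724626]), 'moment': array([-0.00191354, -0.03843757,  0.00346923]), 'width': 0.08505762189146703} 0.0187
```

View pics/scene0.png

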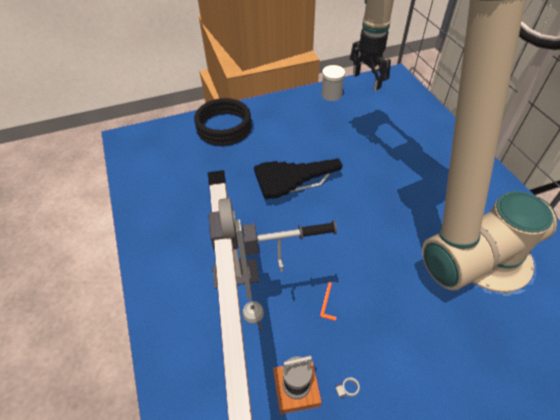

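View pics/top0.png

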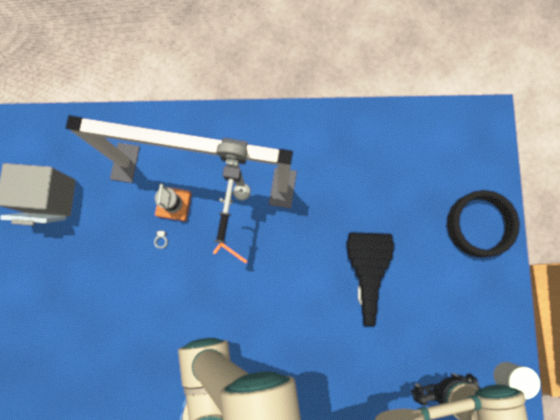

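View pics/wrist0.png

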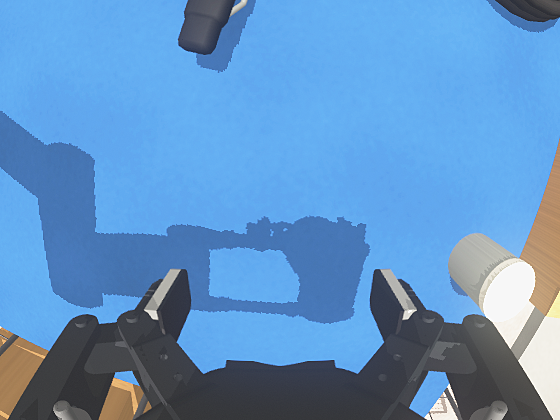

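The scene view shows the rail at columns 210-250. The handle's black grip is at about (318,229), the driver with its bail at (298,370), the bell at (253,312), the hex key at (328,300) and the clamp at (349,386). In the top view the grip is at about (223,228) and the driver at (168,200). I'll enlarge both.

```bash
python3 - <<'E'
from h import *
s=load('scene0');t=load('top0')
save('s_a',cv2.resize(s['image'][190:330,200:350],None,fx=5,fy=4.2857,interpolation=cv2.INTER_CUBIC)) if 0 else None
save('s_a',cv2.resize(s['image'][195:315,200:350],None,fx=5,fy=5,interpolation=cv2.INTER_CUBIC))
save('s_b',cv2.resize(s['image'][300:420,220:370],None,fx=5,fy=5,interpolation=cv2.INTER_CUBIC))
save('t_a',cv2.resize(t['image'][130:280,140:300],None,fx=4,fy=4,interpolation=cv2.INTER_CUBIC))
E
```

```text
(no output)
```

View pics/s_a.png

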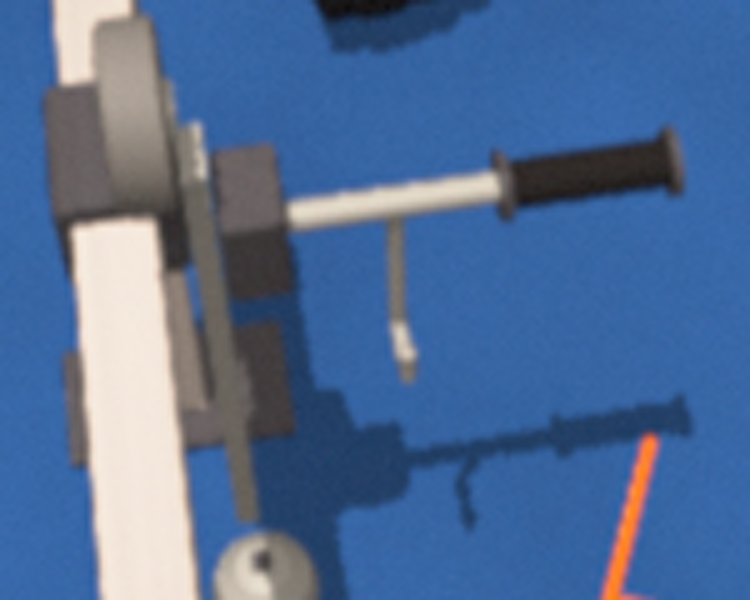

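View pics/s_b.png

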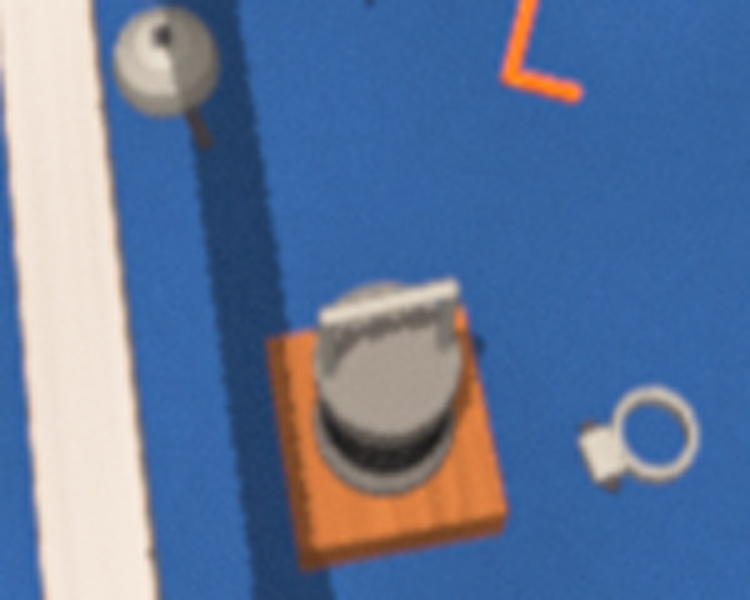

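View pics/t_a.png

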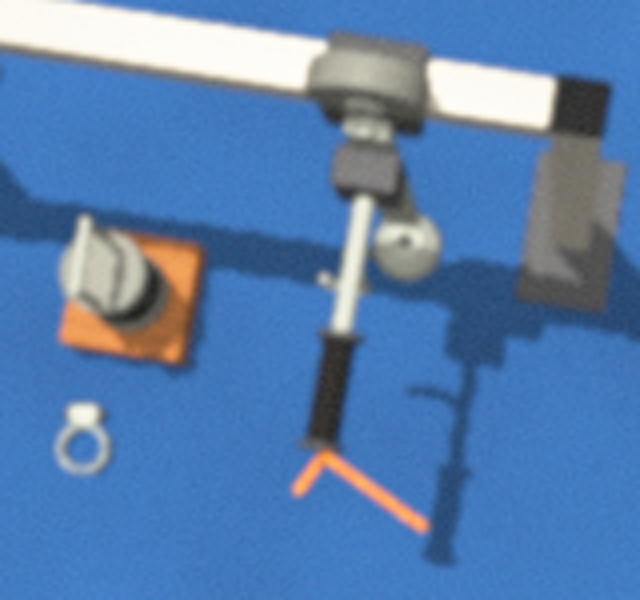

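```bash
cat >> h.py <<'E'
def tri(ds,uvs):
    Ps=[np.array([[d['fx'],0,d['cx']],[0,d['fy'],d['cy']],[0,0,1]])@np.c_[d['R'],d['t']] for d in ds]
    X=cv2.triangulatePoints(Ps[0],Ps[1],np.array(uvs[0],float).reshape(2,1),np.array(uvs[1],float).reshape(2,1)); X=(X[:3]/X[3]).ravel()
    r=[]
    for P,uv in zip(Ps,uvs):
        p=P@np.r_[X,1]; r.append(p[:2]/p[2]-uv)
    return X,np.round(r,1).tolist()
E
python3 - <<'E'
from h import *
s=load('scene0');t=load('top0')
S=lambda x,y,v0,u0:(u0+(x+.5)/5-.5,v0+(y+.5)/5-.5)
A=lambda x,y:S(x,y,195,200); B=lambda x,y:S(x,y,300,220); T=lambda x,y:(140+(x+.5)/4-.5,130+(y+.5)/4-.5)
for n,a,b in [('grip far(guide)',A(512,181),T(338,338)),('grip near',A(667,161),T(321,440)),('bar +x end',B(322,316),T(85,218)),('bar -x',B(457,288),T(97,308)),
  ('tip hook',A(400,330),T(328,280)),('bell top',B(163,38),T(404,240))]:
    X,r=tri([s,t],[a,b]); print(n,np.round(X,4),r,'scene depth pt',np.round(pt(s,*a),3),'top depth pt',np.round(pt(t,*b),3))
# rail near/far edge top at z=.375 from top depth
for u,v in [(90,128),(120,132),(160,138),(200,144),(265,153)]:
    print(np.round(pt(t,u,v),4))
for u,v in [(218,200),(228,290),(233,340),(238,400)]: print('s',np.round(pt(s,u,v),4))
for q in [(390,400),(400,370),(370,420)]: print('drivertop',np.round(pt(s,*B(*q)),4))
for q in [(80,290),(110,290),(105,270),(110,300)]: print('drivertop T',np.round(pt(t,*T(*q)),4))
# block corners top
for q in [(268,337),(506,515),(310,550),(465,308)]: print('blk',np.round(pt(s,*B(*q)),4))
for q in [(205,240),(62,340),(182,362)]: print('blkT',np.round(pt(t,*T(*q)),4))
E
```

```text
grip far(guide) [ 0.5536 -0.051   0.326 ] [[-0.1, -0.0], [-0.0, 0.0]] scene depth pt [ 0.554 -0.049  0.329] top depth pt [ 0.552 -0.052  0.336]
grip near [ 0.4926 -0.0402  0.3238] [[-0.2, -0.0], [-0.1, 0.1]] scene depth pt [ 0.494 -0.037  0.328] top depth pt [ 0.492 -0.041  0.332]
bar +x end [0.6592 0.1334 0.1922] [[0.6, 0.1], [0.2, -0.3]] scene depth pt [0.66  0.132 0.189] top depth pt [ 0.699  0.181 -0.001]
bar -x [0.6022 0.1319 0.1618] [[0.6, 0.1], [0.2, -0.3]] scene depth pt [0.608 0.14  0.19 ] top depth pt [0.606 0.139 0.132]
tip hook [ 0.6023 -0.039   0.262 ] [[1.5, 0.2], [0.4, -0.8]] scene depth pt [ 0.6   -0.055  0.238] top depth pt [ 0.603 -0.036  0.244]
bell top [ 0.6689 -0.0707  0.0397] [[0.3, 0.1], [0.1, -0.2]] scene depth pt [ 0.67  -0.071  0.041] top depth pt [ 0.667 -0.071  0.045]
[0.757  0.256  0.3768]
[0.746  0.1858 0.3766]
[0.7297 0.0922 0.3762]
[ 0.7138 -0.001   0.3746]
[ 0.6872 -0.1528  0.3812]
s [ 0.6912 -0.1442  0.3732]
s [0.7247 0.051  0.3762]
s [0.7398 0.1329 0.3733]
s [0.7565 0.2174 0.3753]
drivertop [0.639  0.1519 0.1255]
drivertop [0.6307 0.1419 0.1236]
drivertop [0.6493 0.1563 0.1257]
drivertop T [0.6208 0.1536 0.1235]
drivertop T [0.62   0.1318 0.1258]
drivertop T [0.6349 0.1361 0.1231]
drivertop T [0.612  0.1306 0.1305]
blk [0.6662 0.0713 0.0011]
blk [0.5938 0.1818 0.0037]
blk [0.6816 0.1718 0.0332]
blk [ 0.5745  0.0901 -0.0019]
blkT [ 0.6797  0.0877 -0.0016]
blkT [0.5977 0.1878 0.0375]
blkT [0.5816 0.1014 0.0177]
```

```bash
python3 - <<'E'
from h import *
def cloud(d):
    z=d['range_z'].astype(float); v,u=np.mgrid[:420,:560]
    c=np.stack([(u-d['cx'])/d['fx']*z,(v-d['cy'])/d['fy']*z,z],-1)
    return (c-d['t'])@d['R'], z>0
yaw=-0.17; ex=np.array([np.cos(yaw),np.sin(yaw)]); ey=np.array([-ex[1],ex[0]])
for n in ['scene0','top0']:
    d=load(n);P,ok=cloud(d)
    m=ok&(abs(P[...,0]-.63)<.07)&(abs(P[...,1]-.137)<.07)
    h=P[...,2][m]; print(n,np.histogram(h,bins=np.arange(0,.23,.01)))
    Q=P[m]
    b=Q[(Q[:,2]>.16)]; print('bar',len(b),np.round(b[np.argsort(b[:,0])][:, :],3).tolist()[:60])
    tpc=Q[(Q[:,2]>.119)&(Q[:,2]<.131)]
    if len(tpc)>5:
        (c,r)=cv2.minEnclosingCircle(tpc[:,:2].astype(np.float32)); print('top circle',c,r,tpc.mean(0),len(tpc))
    bk=Q[(Q[:,2]>.03)&(Q[:,2]<.04)]
    s,y=bk[:,:2]@ex,bk[:,:2]@ey
    print('block along ex',np.percentile(s,[1,99]),'ey',np.percentile(y,[1,99]), cv2.minAreaRect(bk[:,:2].astype(np.float32)))
print('grip mid ex,ey',np.array([.523,-.0456])@ex,np.array([.523,-.0456])@ey)
E
```

```text
scene0 (array([575,  53,  60, 864,  86,  50,  39,  32,  31,  27,   9,  45, 573,
        14,  11,  10,  11,  11,  90,  26,   0,   0]), array([0.  , 0.01, 0.02, 0.03, 0.04, 0.05, 0.06, 0.07, 0.08, 0.09, 0.1 ,
       0.11, 0.12, 0.13, 0.14, 0.15, 0.16, 0.17, 0.18, 0.19, 0.2 , 0.21,
       0.22]))
bar 138 [[0.608, 0.141, 0.177], [0.608, 0.14, 0.19], [0.608, 0.141, 0.182], [0.609, 0.141, 0.189], [0.609, 0.137, 0.188], [0.61, 0.142, 0.16], [0.61, 0.141, 0.174], [0.61, 0.142, 0.166], [0.61, 0.14, 0.192], [0.61, 0.14, 0.189], [0.61, 0.142, 0.172], [0.611, 0.142, 0.188], [0.611, 0.137, 0.191], [0.611, 0.143, 0.185], [0.612, 0.138, 0.19], [0.612, 0.142, 0.162], [0.612, 0.142, 0.171], [0.612, 0.135, 0.187], [0.612, 0.142, 0.168], [0.612, 0.142, 0.177], [0.612, 0.141, 0.182], [0.613, 0.141, 0.192], [0.613, 0.142, 0.19], [0.613, 0.138, 0.189], [0.613, 0.14, 0.163], [0.613, 0.14, 0.168], [0.614, 0.14, 0.174], [0.614, 0.141, 0.162], [0.614, 0.14, 0.18], [0.614, 0.14, 0.19], [0.615, 0.141, 0.189], [0.615, 0.137, 0.19], [0.616, 0.139, 0.189], [0.617, 0.141, 0.19], [0.617, 0.137, 0.191], [0.617, 0.142
[... 2136 characters left out ...]
645, 0.139, 0.193], [0.645, 0.136, 0.191], [0.646, 0.135, 0.187], [0.648, 0.133, 0.192], [0.648, 0.139, 0.19], [0.648, 0.137, 0.189], [0.65, 0.133, 0.193], [0.65, 0.136, 0.193], [0.653, 0.133, 0.194], [0.653, 0.137, 0.166], [0.653, 0.135, 0.165], [0.653, 0.136, 0.191], [0.654, 0.135, 0.176], [0.654, 0.133, 0.162], [0.654, 0.132, 0.189], [0.654, 0.133, 0.173]]
top circle (0.6319907903671265, 0.13798002898693085) 0.030127855017781258 [0.6312688  0.13492344 0.12593248] 277
block along ex [0.55432981 0.64385899] ey [0.19816756 0.28731721] ((0.6322879791259766, 0.138233944773674), (0.09170907735824585, 0.09089690446853638), 79.32333374023438)
grip mid ex,ey 0.5231755482111553 0.043539703190962946
```

Measured so far:
- **Stand:** its yaw is about -0.175.
- **Handle:** the middle is at about (0.523, -0.046, 0.322), which agrees with the given 320 mm.
- **Driver:** the axis is at about (0.633, 0.137) and the top at about 0.125.
- **Bar:** its axis is at about z 0.187, roughly 62 mm above the driver's top, so it should seat with the hook about 53 mm out.

I'll raise the tool and align it first.

Request:
apply_moves:
  moves: [0.085,0,0,-0.037,0,0,0.084,0.085,0,0,-0.037,0,0,0.084,0.085,0,0,-0.037,0,0,0.084,0.085,0,0,-0.037,0,0,0.084,0.085,0,0,-0.037,0,0,0.084,0.085,0.018,-0.036,0,0,0,0,0.085,0.018,-0.036,0,0,0,0,0.085,0.018,-0.036,0,0,0,0]
  newtons: 60

```text
clock: 0.82
position: [0.2101, -0.4665, 0.4185]
ee_rot: [-0.005, 0.994, -0.105, -0.002]
contact_force: [1.3, -0.9, 0.1]
width: 0.0851
```

```bash
cat >> h.py <<'E'
from scipy.spatial.transform import Rotation as Ro
YAW=-0.175
def Rtool(yaw=YAW): 
    x=np.array([np.cos(yaw),np.sin(yaw),0]); z=np.array([0,0,-1.]); return np.c_[x,np.cross(z,x),z]
def to(target,yaw=YAW):
    s=manip.get_state(); q=s['ee_rot']; R=Ro.from_quat([q[1],q[2],q[3],q[0]]).as_matrix()
    print('t %.2f'%s['clock'],'pos',np.round(s['position'],4),'F',np.round(s['contact_force'],2),'w %.4f'%s['width'],'qd',np.round(s['qd'],2).tolist())
    print('shift tool',np.round(R.T@(np.array(target)-s['position']),4),'rot',np.round(Ro.from_matrix(R.T@Rtool(yaw)).as_rotvec(),4), 'q',np.round(s['qpos'],2).tolist())
E
python3 -c "
from h import *
to([.523,-.0456,.40])"
```

```text
t 0.82 pos [ 0.2101 -0.4665  0.4185] F [ 1.33 -0.86  0.1 ] w 0.0851 qd [0.76, -0.39, 0.46, 0.03, -0.07, 0.77]
shift tool [ 0.2181 -0.4768  0.0222] rot [-0.0102  0.005  -0.0356] q [-1.28, 0.14, 1.24, 0.0, 1.78, 0.5]
```

Request:
apply_moves:
  moves: [0.085,0.016,-0.036,0,0,0,-0.01,0.085,0.016,-0.036,0,0,0,-0.01,0.085,0.016,-0.036,0,0,0,0,0.085,0.016,-0.036,0,0,0,0,0.085,0.016,-0.036,0,0,0,0,0.085,0.016,-0.036,0,0,0,0,0.085,0.016,-0.036,0,0,0,0,0.085,0.016,-0.036,0,0,0,0]

```text
clock: 1.48
position: [0.3968, -0.1956, 0.4202]
ee_rot: [-0.005, 0.995, -0.098, -0.001]
contact_force: [0.7, -0.6, -0.4]
width: 0.085
```

```bash
python3 -c "
from h import *
to([.523,-.0456,.40])"
```

```text
t 1.48 pos [ 0.3968 -0.1956  0.4202] F [ 0.69 -0.62 -0.4 ] w 0.0850 qd [1.13, 0.08, -0.08, 0.01, -0.01, 1.12]
shift tool [ 0.0948 -0.1714  0.0217] rot [-0.0105  0.0033 -0.0204] q [-0.62, 0.02, 1.36, 0.01, 1.76, 1.15]
```

Request:
apply_moves:
  moves: [0.085,0.017,-0.03,0,0,0,-0.02,0.085,0.017,-0.03,0,-0.01,0,0,0.085,0.017,-0.03,0,0,0,0,0.085,0.017,-0.03,0,0,0,0,0.085,0.015,-0.025,0,0,0,0,0.085,0.01,-0.014,0,0,0,0,0.085,0,0,0,0,0,0,0.085,0,0,0,0,0,0]

```text
clock: 2.15
position: [0.5228, -0.0383, 0.4181]
ee_rot: [-0.002, 0.997, -0.081, -0.003]
contact_force: [-0.5, -0.4, 0.1]
width: 0.0851
```

```bash
python3 -c "
from h import *
to([.523,-.0456,.40])
grab('wrist','w1');grab('scene','s1')"
```

```text
t 2.15 pos [ 0.5228 -0.0383  0.4181] F [-0.48 -0.4   0.13] w 0.0851 qd [0.03, 0.02, -0.0, 0.01, -0.01, 0.01]
shift tool [0.0015 0.0073 0.0181] rot [-0.0031  0.0058  0.0137] q [-0.21, 0.15, 1.22, 0.0, 1.77, 1.52]
```

View pics/w1.png

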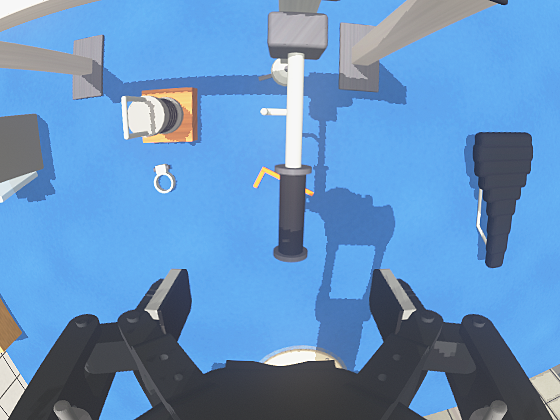

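View pics/s1.png

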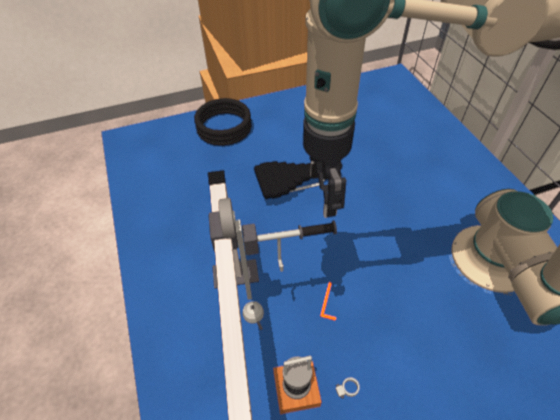

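The wrist view shows the grip between its flanges at about (293,173) and (290,250), almost along the tool x axis. The bail bar is at (126,118). I'll measure the grip from this second view.

```bash
cat >> h.py <<'E'
def fray(d,u,v):
    dx,dy=(u-d['cx']),(v-d['cy']); r=np.hypot(dx,dy); th=r/d['fx']
    return np.array([dx/r*np.tan(th),dy/r*np.tan(th),1.])
def fpt(d,u,v,z=None):
    if z is None: z=float(d['range_z'][int(round(v)),int(round(u))])
    return d['R'].T@(fray(d,u,v)*z-d['t'])
def fproj(d,X):
    c=d['R']@np.array(X)+d['t']; th=np.arctan2(np.hypot(c[0],c[1]),c[2]); p=c[:2]/np.hypot(c[0],c[1])*th*d['fx']; return p+[d['cx'],d['cy']]
E
python3 - <<'E'
from h import *
d=load('w1')
for q in [(293,176),(292,190),(291,210),(290,230),(290,247)]: print('grip top',np.round(fpt(d,*q),4))
print('proj mid',fproj(d,[.523,-.0456,.322]),'far',fproj(d,[.5536,-.051,.32]),'near',fproj(d,[.4926,-.0402,.32]))
for q in [(126,100),(126,118),(127,133),(145,115),(150,110)]: print('bar/top',np.round(fpt(d,*q),4))
print('bar proj',fproj(d,[.6595,.1335,.187]),fproj(d,[.606,.1405,.187]))
for q in [(263,112),(275,112)]: print('hook',np.round(fpt(d,*q),4))
save('w1c',cv2.resize(d['image'][60:270,100:350],None,fx=3,fy=3,interpolation=cv2.INTER_CUBIC)[:600])
E
```

```text
grip top [ 0.5543 -0.0507  0.33  ]
grip top [ 0.5441 -0.0484  0.3301]
grip top [ 0.529  -0.0454  0.3293]
grip top [ 0.5133 -0.0423  0.329 ]
grip top [ 0.4997 -0.0402  0.3296]
proj mid [292.11750106 214.53168812] far [293.0397295 174.2675059] near [290.95864998 250.1963756 ]
bar/top [0.6557 0.1325 0.1869]
bar/top [0.6335 0.1353 0.1904]
bar/top [0.6152 0.1385 0.1894]
bar/top [0.6364 0.1375 0.1245]
bar/top [0.6413 0.128  0.1259]
bar proj [124.77197279  97.28298685] [127.95194763 140.44796141]
hook [ 0.6041 -0.0329  0.2521]
hook [ 0.6024 -0.0437  0.2373]
```

View pics/w1c.png

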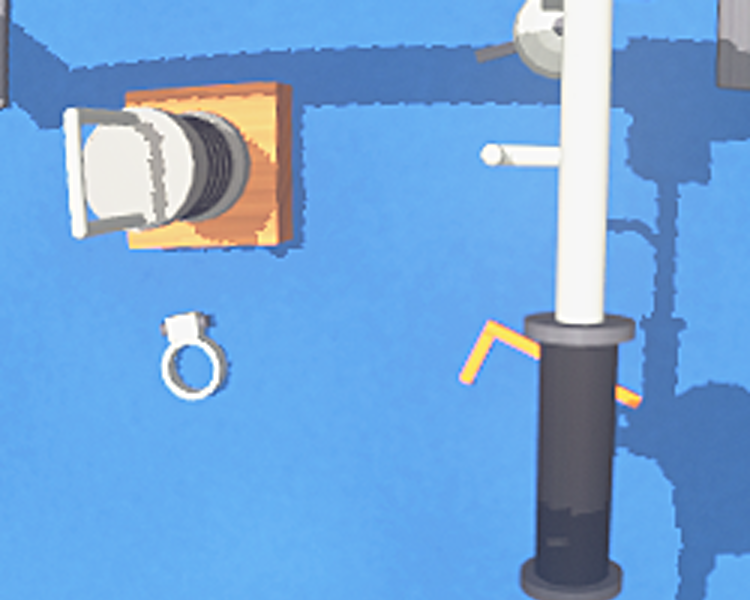

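All views agree: grip axis z 0.320, bar axis z about 0.187. Next I descend over the grip.

Request:
apply_moves:
  moves: [0.085,0.001,0.007,0.005,0,0,0.014,0.085,0,0,0.025,0,0,0,0.085,0,0,0.025,0,0,0,0.085,0,0,0.025,0,0,0,0.085,0,0,0.02,0,0,0,0.085,0,0,0.01,0,0,0,0.085,0,0,0.005,0,0,0,0.085,0,0,0,0,0,0]

```text
clock: 2.92
position: [0.5151, -0.0594, 0.2997]
ee_rot: [0.002, 0.995, -0.099, -0.001]
contact_force: [-0.1, -0.2, -0.1]
width: 0.0851
```

```bash
python3 -c "
from h import *
to([.523,-.0456,.301])
grab('wrist','w2')"
```

```text
t 2.92 pos [ 0.5151 -0.0594  0.2997] F [-0.14 -0.2  -0.06] w 0.0851 qd [-0.03, -0.01, 0.01, -0.01, -0.0, -0.0]
shift tool [ 0.005  -0.015  -0.0013] rot [ 0.0037  0.0012 -0.0234] q [-0.25, 0.16, 1.49, -0.0, 1.49, 1.52]
```

View pics/w2.png

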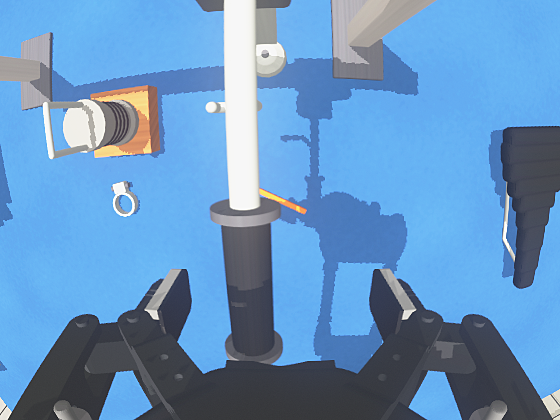

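The grip is now between the fingers, between flanges at (245,213) and (253,348), but the tool overshot 15 mm sideways. I'll correct that with small rows to see how the arm responds.

Request:
apply_moves:
  moves: [0.085,0.002,-0.005,0,0,0,-0.008,0.085,0,0,0,0,0,0,0.085,0,0,0,0,0,0,0.085,0,0,0,0,0,0,0.085,0,0,0,0,0,0,0.085,0,0,0,0,0,0,0.085,0,0,0,0,0,0,0.085,0,0,0,0,0,0]

```text
clock: 3.63
position: [0.521, -0.0561, 0.3056]
ee_rot: [0.003, 0.995, -0.095, 0.005]
contact_force: [0.3, 0.2, -0.9]
width: 0.085
```

```bash
python3 -c "
from h import *
to([.523,-.0456,.301])"
```

```text
t 3.63 pos [ 0.521  -0.0561  0.3056] F [ 0.33  0.23 -0.85] w 0.0850 qd [0.0, -0.0, -0.0, -0.0, 0.0, 0.0]
shift tool [-0.     -0.0107  0.0046] rot [ 0.0049 -0.0099 -0.0161] q [-0.24, 0.16, 1.48, -0.0, 1.49, 1.53]
```

Request:
apply_moves:
  moves: [0.085,0,-0.005,0.002,0,0,-0.008,0.085,0,-0.004,0.001,0,-0.005,-0.004,0.085,0,0,0,0,0,0,0.085,0,0,0,0,0,0,0.085,0,0,0,0,0,0,0.085,0,0,0,0,0,0,0.085,0,0,0,0,0,0,0.085,0,0,0,0,0,0]

```text
clock: 4.3
position: [0.5228, -0.0458, 0.3018]
ee_rot: [0.003, 0.996, -0.088, 0.002]
contact_force: [-0.4, 0.4, -0.2]
width: 0.0847
```

```bash
python3 -c "
from h import *
to([.523,-.0456,.301])"
```

```text
t 4.30 pos [ 0.5228 -0.0458  0.3018] F [-0.36  0.36 -0.2 ] w 0.0847 qd [-0.0, -0.0, -0.0, -0.0, 0.0, 0.0]
shift tool [ 0.0002 -0.0003  0.0008] rot [ 0.0048 -0.0034 -0.0019] q [-0.22, 0.17, 1.48, -0.0, 1.49, 1.53]
```

Aligned to within a millimetre. Closing on the grip.

Request:
apply_moves:
  moves: [0.05,0,0,0,0,0,0,0.03,0,0,0,0,0,0,0.01,0,0,0,0,0,0,0.01,0,0,0,0,0,0,0.01,0,0,0,0,0,0,0.01,0,0,0,0,0,0,0.01,0,0,0,0,0,0,0.01,0,0,0,0,0,0]
  newtons: 60

```text
clock: 4.97
position: [0.5227, -0.0463, 0.3022]
ee_rot: [0.003, 0.996, -0.089, 0.002]
contact_force: [0.4, 0.1, 0.8]
width: 0.0182
```

```bash
python3 -c "
from h import *
to([.523,-.0456,.301])
grab('wrist','w3')"
```

```text
t 4.97 pos [ 0.5227 -0.0463  0.3022] F [0.44 0.06 0.79] w 0.0182 qd [-0.0, -0.0, -0.0, 0.0, -0.0, 0.0]
shift tool [ 0.0001 -0.0007  0.0012] rot [ 0.005  -0.004  -0.0028] q [-0.22, 0.16, 1.48, -0.0, 1.49, 1.53]
```

View pics/w3.png

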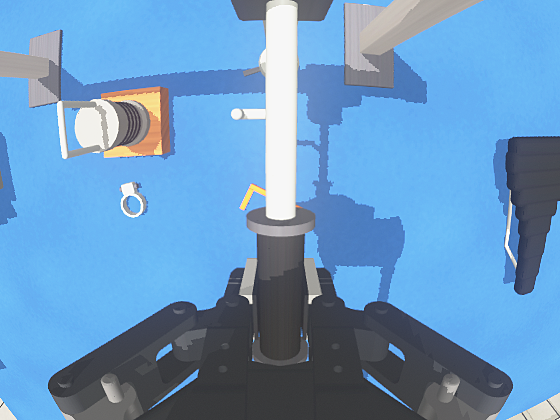

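The grip is held between the pads (width 18 mm, pads at rows 260-300). Pulling down now, about 85 mm in total.

Request:
apply_moves:
  moves: [0.01,0,0,0.005,0,0,0,0.01,0,0,0.008,0,0,0,0.01,0,0,0.008,0,0,0,0.01,0,0,0.008,0,0,0,0.01,0,0,0.008,0,0,0,0.01,0,0,0.008,0,0,0,0.01,0,0,0.005,0,0,0,0.01,0,0,0,0,0,0]

```text
clock: 5.68
position: [0.5229, -0.0463, 0.257]
ee_rot: [0.003, 0.996, -0.089, 0.006]
contact_force: [-1.1, 0.5, 5.7]
width: 0.0179
```

```bash
python3 -c "
from h import *
to([.523,-.0456,.217])"
```

```text
t 5.68 pos [ 0.5229 -0.0463  0.257 ] F [-1.1   0.45  5.74] w 0.0179 qd [0.0, -0.01, -0.02, -0.0, 0.02, 0.0]
shift tool [-0.0005 -0.0009  0.04  ] rot [ 0.0052 -0.0119 -0.0028] q [-0.22, 0.18, 1.57, -0.0, 1.38, 1.53]
```

Request:
apply_moves:
  moves: [0.01,0,0,0.006,0,0,0,0.01,0,0,0.008,0,0,0,0.01,0,0,0.008,0,0,0,0.01,0,0,0.008,0,0,0,0.01,0,0,0.006,0,0,0,0.01,0,0,0.003,0,0,0,0.01,0,0,0,0,0,0,0.01,0,0,0,0,0,0]

```text
clock: 6.35
position: [0.523, -0.0463, 0.2236]
ee_rot: [0.003, 0.996, -0.089, 0.008]
contact_force: [-1.5, -0.3, 6.1]
width: 0.018
```

```bash
python3 -c "
from h import *
to([.523,-.0456,.217])
grab('scene','s4');grab('wrist','w4')"
```

```text
t 6.35 pos [ 0.523  -0.0463  0.2236] F [-1.48 -0.34  6.06] w 0.0180 qd [-0.0, -0.01, -0.01, 0.0, 0.01, 0.0]
shift tool [-0.0003 -0.0007  0.0066] rot [ 0.0053 -0.0163 -0.0029] q [-0.22, 0.2, 1.63, -0.0, 1.3, 1.53]
```

View pics/w4.png

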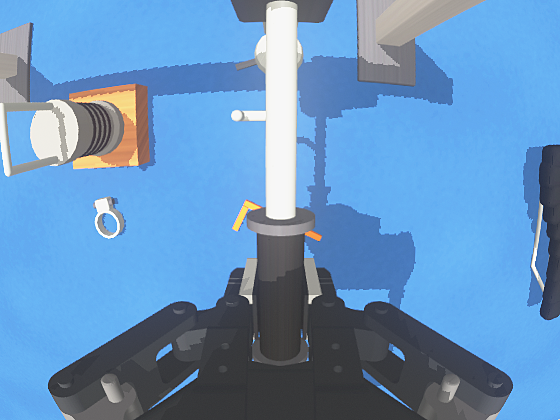

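View pics/s4.png

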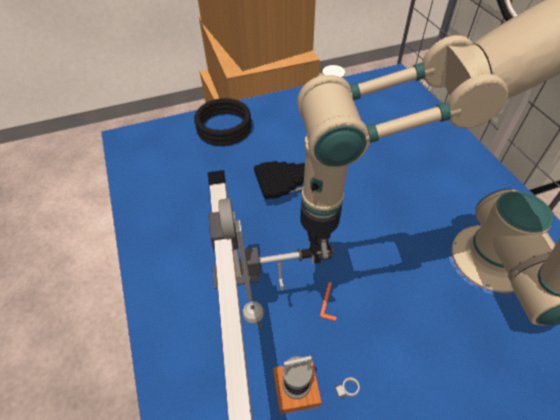

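The handle sits unchanged in the pads and the hook is about 79 mm out. Before sliding I'll pin down the rail's direction.

```bash
python3 - <<'E'
from h import *
for n in ['scene0','top0']:
    d=load(n); z=d['range_z'].astype(float); v,u=np.mgrid[:420,:560]
    c=np.stack([(u-d['cx'])/d['fx']*z,(v-d['cy'])/d['fy']*z,z],-1); P=(c-d['t'])@d['R']
    m=(z>0)&(P[...,2]>.370)&(P[...,2]<.382)&(P[...,0]>.6)&(P[...,0]<.85)&(P[...,1]>0)&(P[...,1]<.3)
    Q=P[m][:,:2].astype(np.float32); l=cv2.fitLine(Q,cv2.DIST_HUBER,0,.001,.001).ravel(); print(n,len(Q),l, -np.arctan(l[0]/l[1]), cv2.minAreaRect(Q))
# handle axis dir in w1
yaw=-.175; R=Rtool(yaw); ex=R[:2,0]; ey=-R[:2,1]
for D in [(.6343,.1358),(.632,.138),(.6333,.1368)]: print('driver ex,ey',np.dot(D,ex),np.dot(D,ey))
h=np.array([.523,-.0463]); print('seat ex,ey',h@ex+.077,h@ey+.013)
d=load('w4'); print('hook tip',np.round(fpt(d,236,116),4)); d=load('w3'); print('hook tip w3',np.round(fpt(d,236,114),4))
E
```

```text
scene0 3159 [0.18100558 0.98348206 0.7417574  0.13520749] -0.18200883 ((0.7393674850463867, 0.12079407274723053), (0.24831494688987732, 0.030187243595719337), 79.55348205566406)
top0 1613 [0.18293042 0.98312587 0.7404706  0.14535657] -0.18396637 ((0.7415984869003296, 0.15059393644332886), (0.3092283606529236, 0.034214235842227936), 79.20854949951172)
driver ex,ey 0.600968158542189 0.24416265565890788
driver ex,ey 0.5983202496000017 0.24592860532803346
driver ex,ey 0.5998093238656903 0.2449732740602192
seat ex,ey 0.6000731866178637 0.058465717210152264
hook tip [ 0.6044 -0.033   0.1742]
hook tip w3 [ 0.6047 -0.0331  0.252 ]
```

Rail yaw is -0.183, and the slide needed is about 187 mm along +y. The hook tip moved down with the hand, from 0.252 to 0.174. I'll go down 8 mm more, to clear the bar by about 17 mm, then slide.

Request:
apply_moves:
  moves: [0.01,0,0,0.006,0,0,0.005,0.01,0,0,0.004,0,0,0,0.01,0,-0.004,0.001,0,0,0,0.01,0,-0.008,0.001,0,0,0,0.01,0,-0.012,0.001,0,0,0,0.01,0,-0.012,0.001,0,0,0,0.01,0,-0.012,0,0,0,0,0.01,0,-0.012,0,0,0,0]

```text
clock: 7.12
position: [0.5335, 0.01, 0.2165]
ee_rot: [0.007, 0.996, -0.092, 0.01]
contact_force: [-2.1, -0.7, 5.9]
width: 0.018
```

```bash
sed -i 's/^YAW=.*/YAW=-0.183/' h.py; python3 -c "
from h import *
to([.557,.1377,.2155])"
```

```text
t 7.12 pos [0.5335 0.01   0.2165] F [-2.07 -0.69  5.89] w 0.0180 qd [0.29, 0.04, -0.07, -0.01, 0.03, 0.28]
shift tool [-0.0002 -0.1298 -0.0006] rot [ 0.012  -0.0203 -0.0004] q [-0.1, 0.21, 1.63, -0.01, 1.28, 1.66]
```

Request:
apply_moves:
  moves: [0.01,0,-0.012,0,0,0,0,0.01,0,-0.012,0,0,0,0,0.01,0,-0.012,0.001,0,0,0,0.01,0,-0.012,0,0,0,0,0.01,0,-0.012,0.001,0,0,0,0.01,0,-0.01,0,0,0,0,0.01,0,-0.006,0,0,0,0,0.01,0,-0.002,0,0,0,0]

```text
clock: 7.78
position: [0.5486, 0.0917, 0.2217]
ee_rot: [0.007, 0.996, -0.09, 0.012]
contact_force: [-2.0, -1.3, 5.3]
width: 0.018
```

```bash
python3 -c "
from h import *
to([.557,.1377,.2155])
grab('wrist','w5')"
```

```text
t 7.78 pos [0.5486 0.0917 0.2217] F [-2.04 -1.31  5.3 ] w 0.0180 qd [0.05, 0.0, -0.04, -0.01, 0.03, 0.04]
shift tool [-0.0002 -0.0468  0.0056] rot [ 0.0117 -0.0259  0.0031] q [0.05, 0.24, 1.58, -0.02, 1.3, 1.81]
```

View pics/w5.png

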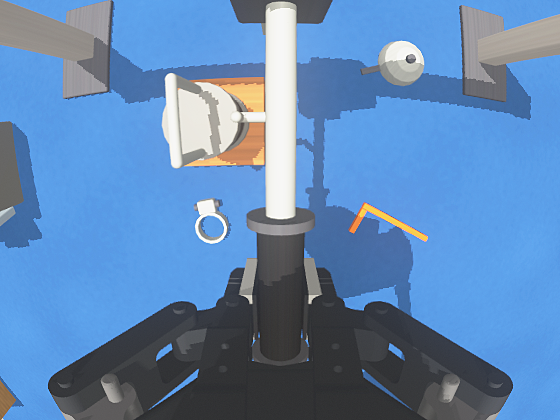

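The tip at (236,117) is approaching the bar at (173,118), and the hand has crept up 5 mm. I'll check the clearance.

```bash
python3 - <<'E'
from h import *
d=load('w5')
R=Rtool(); ex=R[:2,0]; ey=-R[:2,1]
for n,q in [('tip',(236,117)),('tip',(237,116)),('bar',(173,105)),('bar',(173,118)),('bar',(174,140)),('bar+x',(172,80)),('bar-x',(176,162)),('dtop',(200,120))]:
    p=fpt(d,*q); print(n,np.round(p,4),'ex %.4f ey %.4f'%(p[:2]@ex,p[:2]@ey))
E
```

```text
tip [0.6299 0.1048 0.1707] ex 0.6004 ey 0.2177
tip [0.6304 0.1042 0.1704] ex 0.6010 ey 0.2171
bar [0.6436 0.1358 0.1898] ex 0.6081 ey 0.2507
bar [0.6365 0.1374 0.1894] ex 0.6008 ey 0.2509
bar [0.6242 0.1389 0.191 ] ex 0.5885 ey 0.2502
bar+x [0.6576 0.1338 0.1898] ex 0.6223 ey 0.2512
bar-x [0.6119 0.1408 0.1902] ex 0.5761 ey 0.2498
dtop [0.6356 0.1369 0.1263] ex 0.6000 ey 0.2502
```

The tip is 15 mm below the bar's underside and the seat is 46 mm short of the bar. I'll slide most of the way.

Request:
apply_moves:
  moves: [0.01,0,-0.004,0.003,0,0,0,0.01,0,-0.007,0.002,0,0,0,0.01,0,-0.008,0.001,0,0,0,0.01,0,-0.008,0.001,0,0,0,0.01,0,-0.007,0.001,0,0,0,0.01,0,-0.005,0.001,0,0,0,0.01,0,-0.001,0.001,0,0,0,0.01,0,0,0.001,0,0,0]

```text
clock: 8.5
position: [0.5565, 0.1337, 0.2186]
ee_rot: [0.006, 0.996, -0.089, 0.015]
contact_force: [-1.4, -0.5, 7.4]
width: 0.0182
```

```bash
python3 -c "
from h import *
to([.557,.1377,.2175])"
```

```text
t 8.50 pos [0.5565 0.1337 0.2186] F [-1.38 -0.5   7.38] w 0.0182 qd [0.01, -0.0, 0.0, 0.0, -0.01, 0.0]
shift tool [-0.0003 -0.0041  0.0011] rot [ 0.0096 -0.0309  0.0044] q [0.13, 0.27, 1.55, -0.02, 1.3, 1.88]
```

Request:
apply_moves:
  moves: [0.01,0,-0.002,0.001,0,0,0,0.01,0,-0.002,0,0,0,0,0.01,0,0,0,0,0,0,0.01,0,0,0,0,0,0,0.01,0,0,0,0,0,0,0.01,0,0,0,0,0,0,0.01,0,0,0,0,0,0,0.01,0,0,0,0,0,0]

```text
clock: 9.17
position: [0.5575, 0.1386, 0.2258]
ee_rot: [0.005, 0.996, -0.089, 0.017]
contact_force: [-1.1, -0.4, 6.2]
width: 0.0179
```

```bash
python3 - <<'E'
from h import *
to([.557,.1377,.2175])
d=grab('wrist','w6'); s=grab('scene','s6'); t=grab('top','t6')
save('w6c',cv2.resize(d['image'][50:200,150:350],None,fx=4,fy=4,interpolation=cv2.INTER_CUBIC))
save('s6c',cv2.resize(s['image'][300:420,220:370],None,fx=5,fy=5,interpolation=cv2.INTER_CUBIC))
E
```

```text
t 9.17 pos [0.5575 0.1386 0.2258] F [-1.08 -0.43  6.2 ] w 0.0179 qd [-0.0, -0.01, -0.02, -0.0, 0.02, -0.0]
shift tool [-0.0006  0.0009  0.0083] rot [ 0.0075 -0.0354  0.0049] q [0.13, 0.26, 1.54, -0.02, 1.31, 1.89]
```

View pics/w6c.png

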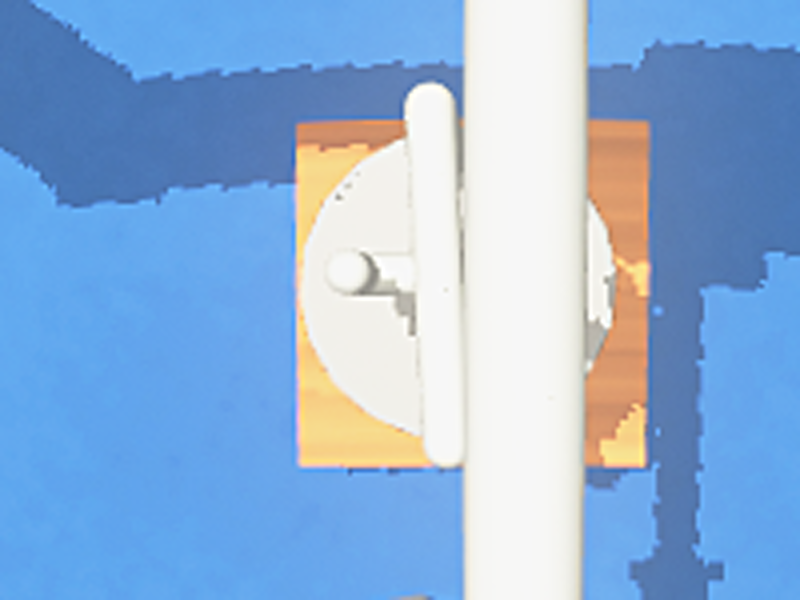

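View pics/s6c.png

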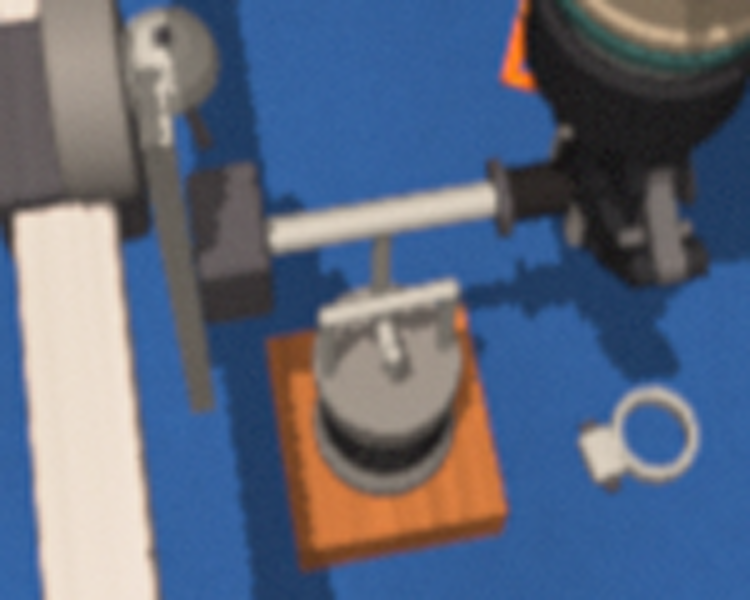

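```bash
python3 - <<'E'
from h import *
d=load('w6')
R=Rtool(); ex=R[:2,0]; ey=-R[:2,1]
c=lambda x,y:(150+x/4,50+y/4)
for n,q in [('tip',c(345,270)),('tip',c(350,265)),('bar',c(432,180)),('bar',c(437,275)),('bar',c(443,350)),('bar+x',c(430,95)),('bar-x',c(447,455)),('dtop',c(370,350))]:
    p=fpt(d,*q); print(n,np.round(p,4),'ex %.4f ey %.4f'%(p[:2]@ex,p[:2]@ey))
to([.5575,.1386,.249])
E
```

```text
tip [0.6389 0.1518 0.1763] ex 0.6006 ey 0.2655
tip [0.6395 0.151  0.1759] ex 0.6014 ey 0.2648
bar [0.648  0.1361 0.1914] ex 0.6125 ey 0.2517
bar [0.635  0.1378 0.1907] ex 0.5993 ey 0.2510
bar [0.6246 0.1388 0.1913] ex 0.5889 ey 0.2502
bar+x [0.6602 0.1343 0.1892] ex 0.6248 ey 0.2522
bar-x [0.61   0.1411 0.1897] ex 0.5741 ey 0.2497
dtop [0.6258 0.1561 0.125 ] ex 0.5869 ey 0.2673
t 9.32 pos [0.5575 0.1386 0.2258] F [-0.5  -0.75  5.92] w 0.0183 qd [-0.0, 0.0, 0.0, -0.0, -0.0, 0.0]
shift tool [ 0.0008  0.0001 -0.0231] rot [ 0.0075 -0.0355  0.0048] q [0.13, 0.26, 1.54, -0.02, 1.31, 1.89]
```

The seat is 1.2 mm past the bar's line and centred along it. The bar is about 23 mm above the seat, so I'll ease up gently.

Request:
apply_moves:
  moves: [0.01,0,0,-0.001,0,0,0,0.01,0,0,-0.001,0,0,0,0.01,0,0,-0.001,0,0,0,0.01,0,0,-0.001,0,0,0,0.01,0,0,-0.001,0,0,0,0.01,0,0,0,0,0,0,0.01,0,0,0,0,0,0,0.01,0,0,0,0,0,0]

```text
clock: 9.98
position: [0.5576, 0.1386, 0.2393]
ee_rot: [0.005, 0.996, -0.089, 0.02]
contact_force: [-1.5, 0.4, 6.5]
width: 0.0181
```

```bash
python3 -c "
from h import *
to([.5575,.1386,.249])"
```

```text
t 9.98 pos [0.5576 0.1386 0.2393] F [-1.51  0.39  6.51] w 0.0181 qd [0.0, -0.01, -0.02, 0.0, 0.02, -0.0]
shift tool [ 0.0003  0.0001 -0.0097] rot [ 0.0059 -0.0403  0.0045] q [0.13, 0.25, 1.52, -0.02, 1.33, 1.89]
```

Request:
apply_moves:
  moves: [0.01,0,0,0,0,0,0,0.01,0,0,0,0,0,0,0.01,0,0,0,0,0,0,0.01,0,0,0,0,0,0,0.01,0,0,0,0,0,0,0.01,0,0,0,0,0,0,0.01,0,0,0,0,0,0,0.01,0,0,0,0,0,0]

```text
clock: 10.65
position: [0.5577, 0.1386, 0.2477]
ee_rot: [0.004, 0.996, -0.089, 0.022]
contact_force: [-0.9, -0.2, 5.9]
width: 0.0181
```

```bash
python3 -c "
from h import *
to([.5575,.1386,.249])"
```

```text
t 10.65 pos [0.5577 0.1386 0.2477] F [-0.86 -0.15  5.9 ] w 0.0181 qd [-0.0, -0.01, -0.02, 0.0, 0.02, -0.0]
shift tool [-0.0001  0.0001 -0.0013] rot [ 0.0043 -0.045   0.0043] q [0.13, 0.25, 1.51, -0.02, 1.35, 1.89]
```

Request:
apply_moves:
  moves: [0.01,0,0,0,0,0,0,0.01,0,0,0,0,0,0,0.01,0,0,0,0,0,0,0.01,0,0,0,0,0,0,0.01,0,0,0,0,0,0,0.01,0,0,0,0,0,0,0.01,0,0,0,0,0,0,0.01,0,0,0,0,0,0]

```text
clock: 11.32
position: [0.5576, 0.1386, 0.2496]
ee_rot: [0.004, 0.996, -0.089, 0.022]
contact_force: [-0.6, -1.1, 2.7]
width: 0.0183
```

```bash
python3 -c "
from h import *
to([.5575,.1386,.249])
grab('wrist','w7')"
```

```text
t 11.32 pos [0.5576 0.1386 0.2496] F [-0.65 -1.07  2.73] w 0.0183 qd [0.0, 0.0, -0.0, 0.0, 0.0, -0.0]
shift tool [-0.0002  0.      0.0006] rot [ 0.004  -0.0451  0.0043] q [0.13, 0.24, 1.5, -0.02, 1.35, 1.89]
```

View pics/w7.png

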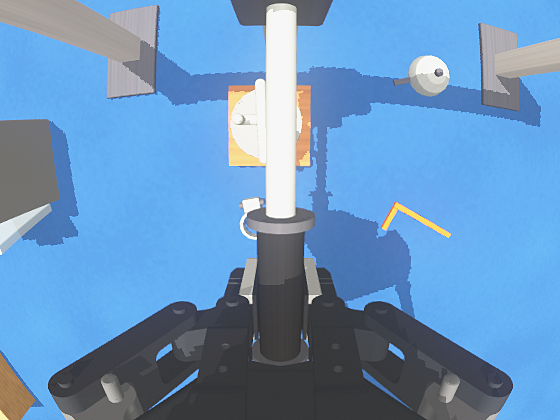

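The hand has stopped at z 0.2496 (hook about 52.6 mm out, as predicted) and the spring load on it has fallen from 5.9 to 2.7 N, so the bar is in the hook. I'll let the rest of the load pass over.

Request:
apply_moves:
  moves: [0.01,0,0,0,0,0,0,0.01,0,0,0,0,0,0,0.01,0,0,0,0,0,0,0.01,0,0,0,0,0,0,0.01,0,0,0,0,0,0,0.01,0,0,0,0,0,0,0.01,0,0,0,0,0,0,0.01,0,0,0,0,0,0]

```text
clock: 12.03
position: [0.5576, 0.1386, 0.2496]
ee_rot: [0.004, 0.996, -0.089, 0.022]
contact_force: [-0.4, -0.4, 2.3]
width: 0.0184
```

```bash
python3 -c "
from h import *
to([.5575,.1386,.249])"
```

```text
t 12.03 pos [0.5576 0.1386 0.2496] F [-0.45 -0.44  2.34] w 0.0184 qd [0.0, -0.0, -0.0, 0.0, 0.0, -0.0]
shift tool [-0.0002  0.      0.0005] rot [ 0.0041 -0.045   0.0043] q [0.13, 0.24, 1.5, -0.02, 1.35, 1.89]
```

Request:
apply_moves:
  moves: [0.01,0,0,-0.0003,0,0,0,0.01,0,0,-0.0003,0,0,0,0.01,0,0,-0.0003,0,0,0,0.01,0,0,-0.0003,0,0,0,0.01,0,0,-0.0003,0,0,0,0.01,0,0,-0.0003,0,0,0,0.01,0,0,-0.0003,0,0,0,0.01,0,0,-0.0003,0,0,0]

```text
clock: 12.7
position: [0.5576, 0.1386, 0.2499]
ee_rot: [0.004, 0.996, -0.089, 0.021]
contact_force: [1.4, 0.3, -0.6]
width: 0.0186
```

```bash
python3 -c "
from h import *
to([.5575,.1386,.249])"
```

```text
t 12.70 pos [0.5576 0.1386 0.2499] F [ 1.37  0.28 -0.64] w 0.0186 qd [-0.0, 0.0, -0.01, 0.0, 0.01, 0.0]
shift tool [-0.0001  0.      0.0009] rot [ 0.0045 -0.0431  0.0041] q [0.13, 0.25, 1.5, -0.02, 1.35, 1.89]
```

The load on the hand is now about zero, so the bail carries the whole pull. Opening gently.

Request:
apply_moves:
  moves: [0.02,0,0,0,0,0,0,0.022,0,0,0,0,0,0,0.026,0,0,0,0,0,0,0.035,0,0,0,0,0,0,0.05,0,0,0,0,0,0,0.07,0,0,0,0,0,0,0.085,0,0,0,0,0,0,0.085,0,0,0,0,0,0]
  newtons: 20

```text
clock: 13.37
position: [0.5575, 0.1387, 0.2503]
ee_rot: [0.004, 0.996, -0.089, 0.022]
contact_force: [-0.3, -0.7, 0.8]
width: 0.0816
```

```bash
python3 -c "
from h import *
to([.5575,.1386,.4])
grab('wrist','w8');grab('scene','s8')"
```

```text
t 13.37 pos [0.5575 0.1387 0.2503] F [-0.31 -0.67  0.76] w 0.0816 qd [0.0, -0.0, -0.0, 0.0, 0.0, -0.0]
shift tool [ 0.0066  0.0008 -0.1495] rot [ 0.0043 -0.0441  0.0046] q [0.13, 0.24, 1.5, -0.02, 1.35, 1.89]
```

View pics/w8.png

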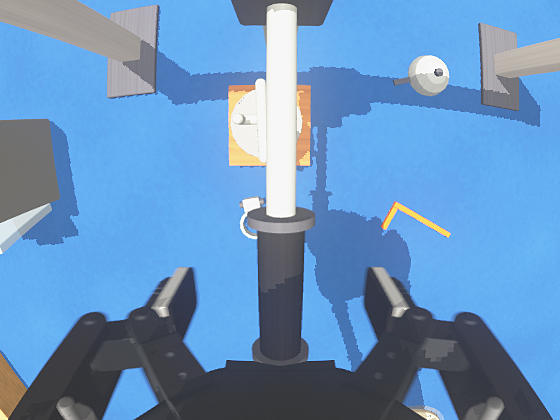

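View pics/s8.png

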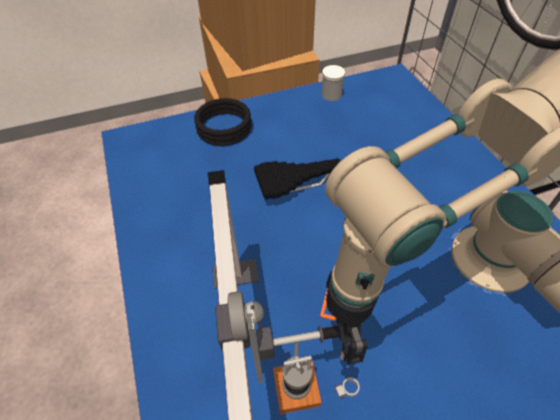

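The hook stayed where it was after release: tip at (238,119), rod unmoved, fingers clear on both sides. Withdrawing straight up.

Request:
apply_moves:
  moves: [0.085,0,0,-0.005,0,0,0,0.085,0,0,-0.012,0,0,0,0.085,0,0,-0.02,0,0,0,0.085,0,0,-0.02,0,0,0,0.085,0,0,-0.02,0,0,0,0.085,0,0,-0.02,0,0,0,0.085,0,0,-0.008,0,0,0,0.085,0,0,0,0,0,0]

```text
clock: 14.13
position: [0.552, 0.14, 0.3602]
ee_rot: [0.005, 0.996, -0.089, 0.02]
contact_force: [-0.5, 0.5, 0.2]
width: 0.085
```

Request:
apply_moves:
  moves: [0.085,0,0,0,0,0,0,0.085,0,0,0,0,0,0,0.085,0,0,0,0,0,0,0.085,0,0,0,0,0,0,0.085,0,0,0,0,0,0,0.085,0,0,0,0,0,0,0.085,0,0,0,0,0,0,0.085,0,0,0,0,0,0]

```text
clock: 14.8
position: [0.55, 0.1396, 0.3544]
ee_rot: [0.006, 0.996, -0.089, 0.015]
contact_force: [-0.7, 0.0, -0.1]
width: 0.0855
```

```bash
python3 - <<'E'
from h import *
to([.5575,.1386,.4])
d=grab('wrist','w9');grab('scene','s9');grab('top','t9')
E
```

```text
t 14.80 pos [0.55   0.1396 0.3544] F [-0.66  0.   -0.08] w 0.0855 qd [-0.0, 0.0, 0.01, 0.0, -0.0, -0.0]
shift tool [ 0.009   0.     -0.0453] rot [ 0.0084 -0.0317  0.0045] q [0.14, 0.21, 1.3, -0.02, 1.61, 1.89]
```

View pics/w9.png

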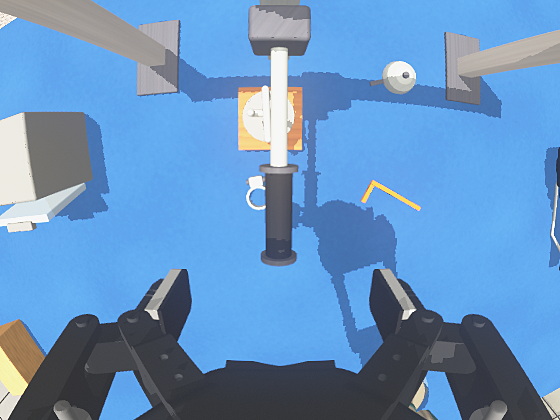

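View pics/s9.png

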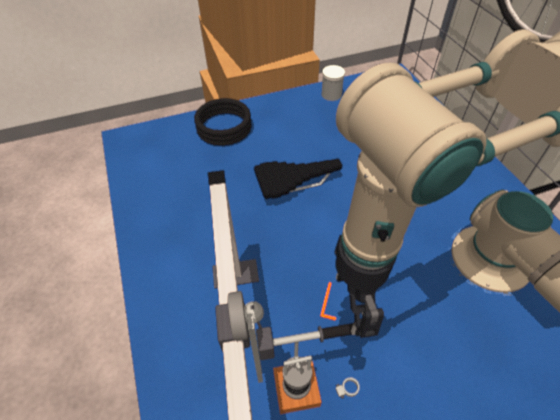

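The gripper is clear of the handle, and the handle remains down with the hook at the bail. One numeric check before handing in.

```bash
python3 - <<'E'
from h import *
R=Rtool(); ex=R[:2,0]; ey=-R[:2,1]
d=load('w9')
save('w9c',cv2.resize(d['image'][70:280,200:340],None,fx=4,fy=4,interpolation=cv2.INTER_CUBIC)[:600])
for q in [(279,180),(279,210),(279,240)]: print('grip top',np.round(fpt(d,*q),4))
for n,q in [('tip',(252,114)),('bar',(265,90)),('bar',(266,115)),('bar',(267,135))]:
    p=fpt(d,*q); print(n,np.round(p,4),'ex %.4f ey %.4f'%(p[:2]@ex,p[:2]@ey))
s=load('scene9') if 0 else load('s9'); s0=load('scene0')
def cl(d):
    z=d['range_z'].astype(float); v,u=np.mgrid[:420,:560]
    c=np.stack([(u-d['cx'])/d['fx']*z,(v-d['cy'])/d['fy']*z,z],-1); return (c-d['t'])@d['R']
for n,dd in [('before',s0),('after',s)]:
    P=cl(dd).reshape(-1,3); Q=P[(abs(P[:,0]-.633)<.04)&(abs(P[:,1]-.137)<.04)]
    t=Q[(Q[:,2]>.119)&(Q[:,2]<.131)]; A=np.c_[t[:,:2],np.ones(len(t))]; k=np.linalg.lstsq(A,t[:,2],rcond=None)[0]
    b=Q[(Q[:,2]>.185)&(Q[:,2]<.2)]; print(n,'top z',t[:,2].mean(),'tilt',k[:2],'bar z',np.median(b[:,2]) )
    for nm,cen in [('bell',(.669,-.071)),('clamp',(.56,.15)),('hex',(.5,-.05)),]: pass
a=cv2.absdiff(s0['image'],s['image']).max(2)
print('diff clamp',a[372:400,335:365].mean(),'hex',a[280:322,316:332].mean(),'bell',a[302:322,243:248].mean(),'saddle',a[160:200,250:345].mean())
E
```

```text
grip top [0.5847 0.1352 0.2771]
grip top [0.5636 0.139  0.2772]
grip top [0.5414 0.143  0.2772]
tip [0.6368 0.1504 0.1991] ex 0.5988 ey 0.2638
bar [0.6574 0.135  0.191 ] ex 0.6219 ey 0.2524
bar [0.6338 0.1383 0.1906] ex 0.5981 ey 0.2513
bar [0.6149 0.1408 0.1903] ex 0.5790 ey 0.2504
before top z 0.12416145056269379 tilt [-0.00073746 -0.01280213] bar z 0.18896447049455908
after top z 0.12403915830829591 tilt [-0.00294006 -0.00986686] bar z 0.18959926655393353
diff clamp 6.348809523809524 hex 9.782738095238095 bell 48.3 saddle 4.655
```

View pics/w9c.png

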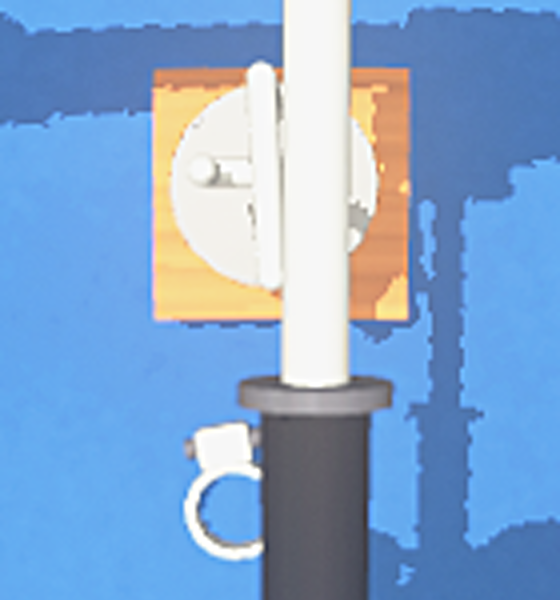

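The tip is 12 mm past the bar and above it, the hook is 52 mm out, the seat is on the bar's line, and the driver's height and tilt are unchanged. The bell's image difference (48) comes from the trolley now standing over it; the bell still shows at (253,312). Handing in.

```bash
python3 -c "
from h import *
workorder.sign_off(); print(manip.get_state()['clock'])"
```

```text
the job is handed in; nothing more can be done
the job is handed in; nothing more can be done
```

The hook now holds the bail and the gripper has let go. I handed the job in at about 15 s of the 53 s allowed; no verdict is reported.

**What I did:** I gripped the handle, pulled the hook down about 85 mm and slid it about 187 mm along the rail under the bail's bar. I then eased it up until the bail carried the pull. The spring load on the hand fell from 5.9 N to about zero before I opened the fingers and backed off upwards.

**Last checks, all from the images after release:**
- **Hook:** it is about 52 mm out. The seat is within about 1 mm of the bar's line and about 1 mm off the driver's axis along the bar. The tip stands 12 mm past the bar and above it.
- **Driver:** its top is still at z 0.124, and its tilt changed by less than 0.005 rad.
- **Other objects:** the clamp, hex key and saddle look unmoved. An automatic before-and-after check flagged the bell, because the trolley now partly covers it; it still shows at the same pixel.

**What went off plan:** the arm overshot by 15 mm sideways before the grasp, and I corrected that before closing the fingers. It also crept upward under the spring by up to about 8 mm per move call. The hook stayed clear of the bar until I eased it up. The hook's pull on the bail after release was not measured directly. I take it as the roughly 5.9 N spring load that left the hand.

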